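# Clamp the cool block in its cradle

## Task

Secure the grey cool block in its cradle for carrying: without gripping anything, push the clamp strap round with the back of a finger until it lies across the block against its stop, and only then push the cam lever fully down so that the clamp's foot presses on the block's lid. Do not lift or shift the block, and leave the other things on the bench where they are.

Things in the scene. Friction and masses are not known exactly. Their poses are not given: they have to be found in the camera images.
- cradle: aluminium cradle fixed to the bench, base plate 196 mm along its x and 140 mm along its y, 10 mm thick; low grey stops (23 mm high over the bench) hold the block. Origin on the bench below the block's centre; z up. At its +y side a steel post of 26 mm diameter carries the strap at (0, 64 mm).
- cool_block: loose grey cool block with lid standing in the cradle, 152 mm along the cradle's x, 70 mm along its y, 70 mm high, top 80 mm over the bench. Origin: centre of its underside, 10 mm over the bench; z up. It has about 2 mm of play each way in the stops.
- clamp_strap (a joint): angle of the strap about its vertical pivot: 0 = home at its stop, pointing along the cradle's -y across the block's middle; grows anticlockwise from above, 1.57 = along the cradle's +x; range 0 to 1.9. Stays where left; 1.3 N at strap_push moves it. Dark steel bar 24 mm wide, 92 to 110 mm over the bench, its round end 122 mm from the pivot.
- strap_pivot (a point): on the strap's pivot axis, at mid height of the strap, 101 mm over the bench; axes as the cradle's.
- strap_push (a point): point on the strap's centre line, 95 mm from the pivot, mid height (101 mm over the bench); the strap's own -y points from the pivot to its free end, the side faces lie 12 mm either side.
- clamp_lever (a joint): angle of the cam lever, which sits on the strap above the pivot, turns with it and points the opposite way (the strap's +y): 0 = fully down (level, at its stop), 0.9 = up (52 degrees above level); starts up, stays where left. Pushing it down takes about 4 to 7 N at the grip. It lowers the foot, which at 0 presses on the block if the strap is home.
- lever_axle (a point): on the lever's horizontal axle, above the pivot, 124 mm over the bench; own axes: y along the lever to its free end, z out of its upper face.
- lever_grip (a point): centre of the upper face of the lever's black grip, 72.5 mm from the axle along the lever and 6 mm above its centre line; the grip is 24 mm wide, 45 mm long, 12 mm thick and ends 95 mm from the axle. Axes as lever_axle.
- clamp_foot: round rubber foot under the strap, 24 mm diameter, 64 mm from the pivot, reaching up to 8 mm below the strap (a nut stands 7 mm proud of the strap above it); origin: centre of its underside, about 5 mm clear of the block when the lever is up.
- timer: silver bench timer, 43x70x18 mm, loose bystander near the cradle. Origin: centre of its underside.
- beaker: clear glass beaker, 53 mm wide, 70 mm high, loose bystander near the cradle. Origin: centre of its underside.
- petri_1: clear petri dish, 59 mm wide, 16 mm high, loose bystander near the cradle. Origin: centre of its underside.
- vial_1: small amber dropper bottle, 30 mm wide, 70 mm high, loose bystander near the cradle. Origin: centre of its underside.
- marker_black: felt marker lying flat, 136 mm long, 14 mm high, loose bystander near the cradle. Origin: centre of its underside.
- tape_b: roll of tape lying flat, 68 mm wide, 13 mm high, loose bystander near the cradle. Origin: centre of its underside.

How it is judged:
By the outcome, as a careful person would: the job done as asked, in the order asked, and still so for the second after the job is handed in, with the robot touching nothing.
It also fails if it takes over 51 s, if anything falls off the work surface, if the arm or the gripper's body presses on something with over 40 N, if the wrist force passes 120 N, or if a joint passes its speed limit or range.

## Robot

A 6-joint arm with a two-finger parallel gripper is mounted at the origin on a cart in front of the work surface, level with it; the furniture and walls round the work are solid. World frame = base frame: x ahead of the robot, y to its left, z up, the work surface at z = 0. Lengths are in m, angles in rad, forces in N, time in s.
With the tool pointing down it reaches from about 0.4 to 0.825 m from the base axis. Payload 7 kg.
Tool frame: the origin (TCP) lies at the centre of the arm's flange, where the gripper is bolted on; the fingertips stand 178 mm ahead of it and the grasp point (between the pads) lies arm.tcp_to_grasp ahead of it (arm.tcp_to_grasp is the distance from the TCP to the grasp point, in m); z points along the fingers, y is the direction in which the jaws open and shut (so a half turn about z gives the same grasp; the last joint's range is limited). The gripper opens to 88 mm and grips with 3 to 60 N. Pads are 19 mm wide; open, the fingers measure 130 mm over their backs; the gripper's body (78 mm by 193 mm) begins 47 mm behind the grasp point.
Start: joints at [1.615, 0.359, 0.012, 0, -1.224, -0.288], TCP at [0.163, 0.655, 0.405] pointing down, gripper open.
Joint ranges: [-3.07, 3.07], [-1.43, 2.12], [-1.02, 1.25], [-3.03, 1.67], [-3.05, -0], [-3.03, 3.03]. Speed limits (rad/s): [2.39, 2.39, 3.01, 3.14, 3.14, 3.14].

## Interface

Orientations are given as [roll, pitch, yaw] about the fixed x, y, z axes, in that order (R = Rz(yaw) Ry(pitch) Rx(roll)).
In Python, from station import arm gives the robot as it stands.
- The arm moves only by the tool move_arm, never from a script. Its argument "deltas" is a list of rows, each a list of 6 numbers: the shift along the world's x, y, z in mm, then the turn, a rotation vector about the world's x, y, z in degrees. In form: [[tx, ty, tz, ax, ay, az], ...]. A call has exactly 5 rows; each row shifts and turns the commanded pose from where the row before left it; what a row does not reach is not made up. A row lasts 1/12 s, in which the tool goes at most 41.7 mm and 7.16 degrees, less where a joint would pass 70% of its speed; a pose out of reach is approached as far as the arm can. A call with a gripper value outside its range is refused whole. "claw" is the closure in counts, from 0 (fully open) to 255 (shut), set as the call begins (left out, the last holds). The fingers move at their own pace and stop on an object; "squeeze" is the grip in N (left out, the last holds). Time passes only in rows, so rows that do not move let the fingers close, or fill a call up. It gives the time, the measured TCP pose, the force and the opening at its end, in the units of the state.
- arm.get_state(): the state, without advancing time (a new reading comes with each control period).
- arm.grab_frame(name): name is "scene" or "side" or "wrist"; returns the picture (384x512x3 uint8, red, green, blue); there is no depth.
- arm.calibration(name): a dict with "intrinsics" (3x3 intrinsics, pixels), "T" (4x4, takes a point from camera to world coordinates); the wrist camera has in their place "mount" (4x4, takes a point from camera to tool coordinates, whose origin is the TCP and whose axes are the flange's). Camera axes: x right, y up, looking along -z (the intrinsics and any distortion apply to the point x, -y, -z); pixel columns grow to the right and rows downward; lengths in m; the calibration is good to about 2 mm. A picture is of the moment at which its call begins: read the wrist's pose just before it. calibration takes no time and is no camera call.
- arm.job_done(): hands the job in, once; it reports no verdict.
Trained networks look in the newest picture that a camera, given by its name, has taken for a name from the list of things; names that differ only in an ending like _2 or _b are one class to them, and where a whole thing is asked for, a point or a joint stands for the part that bears it (a point fixed in the world has none). Each returns a list of dicts, best first, with "score" (0 to 1); they miss things now and then, are a little off and sometimes report something else, mostly with a low value. They report only what shows in the picture. A call takes as long as a camera call.
- arm.spot_in(thing, camera): "xy" ([column, row] in pixels, amid what is visible of it).
- arm.masks_of(thing, camera): "pixels" (384x512 bool, what is visible of it) and "xy" ([column, row] in pixels, amid what is visible of it).
- arm.spot_point(thing, camera): "xy" ([column, row] in pixels: a listed point, or the origin of a listed thing).
The state is a dict: "t": time; "q": joint angles; "qd": joint speeds; "joint_efforts": joint torques, N m; "eef_pos": TCP position; "ee_rot": TCP orientation; "force": force on the tool from outside, world axes, zero at the start; "moment": the same for the moment, N m; "width": finger opening in m.
Only numpy, scipy, OpenCV 4.12 (cv2) and the standard library are available. Lean on these libraries where they do the work, as an engineer would, in place of code of your own. Each camera call takes 0.05 s, during which the arm holds its last target. There are 200 camera calls.

## Working session

There is one attempt and no reset: what is moved stays moved. The work goes in short steps, Python scripts to look and compute and a tool call to move; the robot and the scene stay as the last step left them, time stands still between calls to the robot, and variables do not carry over. Pictures are saved under pics/ and viewed, about 8 in all and at most 12, crops included, and the job is handed in when it is done.

Besides the shell and the picture viewer there is one more tool, called in YAML: its name, and indented under it one key for each argument. move_arm: Moves the arm, as the interface text tells. Its arguments: {"type":"object","properties":{"deltas":{"type":"array","items":{"type":"array","items":{"type":"number"}}},"claw":{"type":"number"},"squeeze":{"type":"number"}},"required":["deltas"]}

```bash
mkdir -p pics; ls; cat > h.py <<'E'
import numpy as np, cv2
from station import arm
from scipy.spatial.transform import Rotation as Ro
def cam(n):
    c=arm.calibration(n); K=np.array(c["intrinsics"])
    if n=="wrist":
        s=arm.get_state(); T=np.eye(4); T[:3,:3]=Ro.from_euler('xyz',s["ee_rot"]).as_matrix(); T[:3,3]=s["eef_pos"]
        return K,T@np.array(c["mount"]),c
    return K,np.array(c["T"]),c
def proj(P,K,T):
    P=np.atleast_2d(P); p=(P-T[:3,3])@T[:3,:3]; u=p*[1,-1,-1]; u=u@K.T
    return u[:,:2]/u[:,2:]
def ray(xy,K,T):
    d=np.linalg.inv(K)@[xy[0],xy[1],1]; return T[:3,3],T[:3,:3]@(d*[1,-1,-1])
def atz(xy,z,K,T):
    o,d=ray(xy,K,T); return o+d*(z-o[2])/d[2]
def tri(obs):
    A=np.zeros((3,3));b=np.zeros(3)
    for o,d in obs:
        d=d/np.linalg.norm(d);M=np.eye(3)-np.outer(d,d);A+=M;b+=M@o
    return np.linalg.solve(A,b)
E
python3 - <<'E'
from h import *
s=arm.get_state();print(s, arm.tcp_to_grasp)
zs=dict(strap_pivot=.101,strap_push=.101,lever_axle=.124,lever_grip=None,cool_block=.01,cradle=0,clamp_foot=.085,timer=0,beaker=0,petri_1=0,vial_1=0,marker_black=0,tape_b=0)
ims=[];ob={}
for n in ["scene","side","wrist"]:
    K,T,c=cam(n); im=arm.grab_frame(n)
    if n!="wrist": print(n,[k for k in c],T[:3,3].round(3))
    cv2.imwrite(f"pics/{n}0.png",im[...,::-1]); ims.append(im)
    for t,z in zs.items():
        r=arm.spot_point(t,n)
        if r:
            r=r[0]; ob.setdefault(t,[]).append(ray(r["xy"],K,T))
            print(n,t,np.round(r["xy"],0),round(r["score"],2), atz(r["xy"],z,K,T).round(3) if z is not None else '')
for t in ob:
    if len(ob[t])>1: print(t,tri(ob[t]).round(3))
cv2.imwrite("pics/a.png",cv2.resize(np.vstack(ims[:2]),(800,1200))[:, :,::-1][:600]);cv2.imwrite("pics/b.png",cv2.resize(ims[1],(800,600))[...,::-1])
E
```

```text
pics
{'t': 0.0, 'q': array([ 1.61510828e+00,  3.59400778e-01,  1.10768402e-02, -3.60922252e-04,
       -1.22411876e+00, -2.88137558e-01]), 'qd': array([-0.00131249,  0.0025744 , -0.00147507,  0.00061443,  0.00037054,
        0.00119759]), 'joint_efforts': array([ 8.63644673e-04, -5.82716274e+01,  2.93061072e+01,  6.99706972e+00,
        7.16474999e-03, -1.50871174e-04]), 'eef_pos': array([0.16288359, 0.65485512, 0.40371935]), 'ee_rot': array([ 3.13991773e+00, -1.42588661e-04, -2.43948392e-01]), 'force': array([ 0.39894543, -0.07322709,  0.27049555]), 'moment': array([ 0.04411198, -0.0050103 , -0.00576973]), 'width': 0.08779390425902299} 0.1593
scene ['intrinsics', 'T'] [ 0.096 -0.574  0.807]
scene strap_pivot [239. 164.] 0.67 [0.567 0.089 0.101]
scene strap_push [270. 167.] 0.64 [0.619 0.038 0.101]
scene lever_axle [228. 168.] 0.69 [0.526 0.071 0.124]
scene lever_grip [312. 235.] 0.59 
scene cool_block [247. 220.] 0.91 [0.528 0.002 0.01 ]
scene cradle [247. 222.] 0.87 [0.528 0.004 0.   ]
scene clamp_foot [258. 178.] 0.52 [0.585 0.036 0.085]
scene timer [222. 271.] 0.83 [ 0.404 -0.077
[... 610 characters left out ...]
.004 0.   ]
side clamp_foot [277. 183.] 0.35 [0.589 0.039 0.085]
side timer [218. 250.] 0.93 [ 0.41  -0.083  0.   ]
side beaker [309. 242.] 0.85 [ 0.62  -0.114  0.   ]
side petri_1 [274. 183.] 0.35 [0.63  0.196 0.   ]
side marker_black [260. 252.] 0.75 [ 0.5   -0.119  0.   ]
side tape_b [198. 218.] 0.61 [0.386 0.067 0.   ]
strap_pivot [0.537 0.065 0.11 ]
strap_push [0.618 0.037 0.102]
lever_axle [0.529 0.073 0.125]
lever_grip [ 0.41  -0.305  0.338]
cool_block [0.526 0.003 0.006]
cradle [ 0.531  0.007 -0.003]
clamp_foot [0.587 0.037 0.085]
timer [ 0.41  -0.069 -0.011]
beaker [ 0.619 -0.11  -0.005]
petri_1 [ 0.554  0.178 -0.011]
marker_black [ 0.504 -0.12   0.005]
tape_b [ 0.386  0.073 -0.004]
```

View pics/a.png

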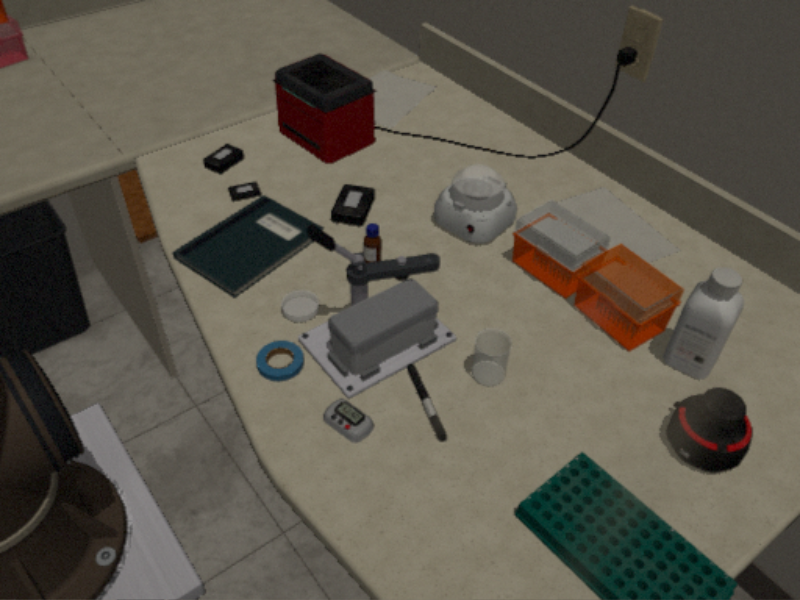

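View pics/b.png

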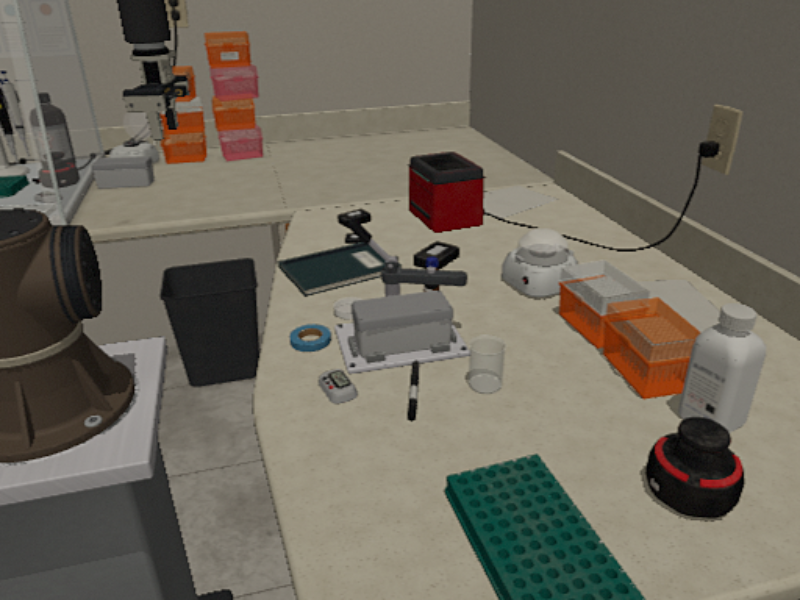

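The scene picture shows the strap's pivot at (358,270), the strap pointing right to (437,263), the lever up to the left at (320,235), and the block below at (385,330). The side picture agrees. Both are in 800-px coordinates. Next I go closer so the wrist camera can measure.

move_arm:
  deltas:
    - [25,-30,0,0,0,0]
    - [25,-30,0,0,0,0]
    - [25,-30,0,0,0,0]
    - [25,-30,0,0,0,0]
    - [25,-30,0,0,0,0]
  claw: 255
  squeeze: 10

```text
t: 2.52
eef_pos: [0.2887, 0.5035, 0.4048]
ee_rot: [-3.141, -0.0, -0.243]
force: [0.6, 0.1, -0.2]
width: 0.0603
```

move_arm:
  deltas:
    - [25,-30,0,0,0,0]
    - [25,-30,0,0,0,0]
    - [25,-30,0,0,0,0]
    - [25,-30,0,0,0,0]
    - [25,-30,0,0,0,0]

```text
t: 2.93
eef_pos: [0.4137, 0.3533, 0.4051]
ee_rot: [-3.141, -0.0, -0.243]
force: [1.2, 0.6, -0.2]
width: 0.0264
```

move_arm:
  deltas:
    - [25,-25,0,0,0,0]
    - [25,-25,0,0,0,0]
    - [25,-25,0,0,0,0]
    - [25,-25,0,0,0,0]
    - [0,0,0,0,0,0]

```text
t: 3.35
eef_pos: [0.5159, 0.2514, 0.4046]
ee_rot: [3.141, -0.001, -0.248]
force: [-0.6, 1.1, -0.8]
width: 0.0005
```

```bash
python3 - <<'E'
from h import *
s=arm.get_state();print(s["t"],s["eef_pos"],s["ee_rot"],s["width"],s["force"])
zs=dict(strap_pivot=.101,strap_push=.101,lever_axle=.124,lever_grip=.1845,cool_block=.01,cradle=0,clamp_foot=.085,beaker=0,vial_1=0)
n="wrist";K,T,c=cam(n);print(np.array(c["mount"]).round(3))
im=arm.grab_frame(n);cv2.imwrite("pics/w1.png",cv2.resize(im,(800,600))[...,::-1])
for t,z in zs.items():
    r=arm.spot_point(t,n)
    if r: r=r[0];print(t,np.round(r["xy"],0),round(r["score"],2),atz(r["xy"],z,K,T).round(3))
E
```

```text
3.35 [0.51586891 0.25142551 0.40455868] [ 3.14069407e+00 -5.73418343e-04 -2.47532819e-01] 0.00045779416783702913 [-0.59589075  1.1254384  -0.8208749 ]
[[-0.001  0.966  0.257  0.069]
 [ 1.     0.001  0.001  0.001]
 [ 0.001  0.257 -0.966  0.021]
 [ 0.     0.     0.     1.   ]]
strap_pivot [424. 134.] 0.57 [0.527 0.07  0.101]
strap_push [459.  28.] 0.64 [0.613 0.032 0.101]
lever_axle [467. 199.] 0.75 [0.461 0.049 0.124]
lever_grip [466. 200.] 0.61 [0.489 0.093 0.184]
cool_block [468. 199.] 0.5 [ 0.407 -0.032  0.01 ]
cradle [495. 190.] 0.75 [ 0.406 -0.076  0.   ]
clamp_foot [436.  69.] 0.61 [0.584 0.044 0.085]
vial_1 [279.  73.] 0.58 [0.628 0.181 0.   ]
```

View pics/w1.png

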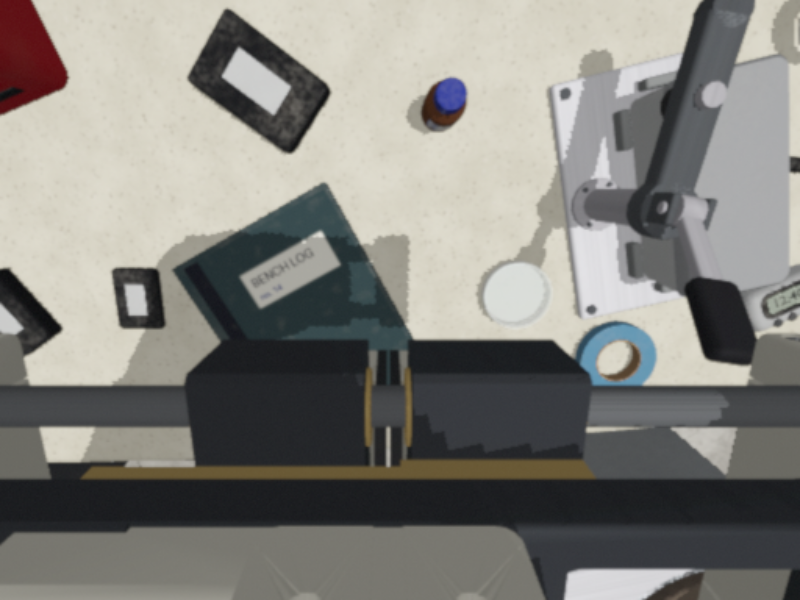

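The wrist picture shows the pivot at (660,205), the strap running to (725,10), the lever grip at (720,320) and the plate's holes at (565,93) and (590,310). I'll centre the view over the cradle.

move_arm:
  deltas:
    - [-14,-36,10,0,0,0]
    - [-14,-36,10,0,0,0]
    - [-14,-36,10,0,0,0]
    - [-14,-36,10,0,0,0]
    - [-14,-36,10,0,0,0]

```text
t: 4.27
eef_pos: [0.4418, 0.0739, 0.4552]
ee_rot: [-3.141, -0.0, -0.242]
force: [1.4, -0.4, -0.1]
width: 0.0005
```

move_arm:
  deltas:
    - [0,-25,0,0,0,0]
    - [0,0,0,0,0,0]
    - [0,0,0,0,0,0]
    - [0,0,0,0,0,0]
    - [0,0,0,0,0,0]

```text
t: 4.68
eef_pos: [0.4431, 0.0508, 0.4545]
ee_rot: [3.141, 0.0, -0.243]
force: [-0.2, -0.2, 0.4]
width: 0.0002
```

```bash
python3 - <<'E'
from h import *
s=arm.get_state();print(s["t"],s["eef_pos"],s["ee_rot"],s["force"])
zs=dict(strap_pivot=.101,strap_push=.101,lever_axle=.124,lever_grip=.1845,cool_block=.01,cradle=0,clamp_foot=.085,beaker=0,vial_1=0)
n="wrist";K,T,c=cam(n);np.savez("w2.npz",K=K,T=T)
im=arm.grab_frame(n);cv2.imwrite("pics/w2raw.png",im[...,::-1]);cv2.imwrite("pics/w2.png",cv2.resize(im,(800,600))[...,::-1])
for t,z in zs.items():
    r=arm.spot_point(t,n)
    if r: r=r[0];print(t,np.round(r["xy"],0),round(r["score"],2),atz(r["xy"],z,K,T).round(3))
m=arm.masks_of("cool_block",n)
if m: print(m[0]["score"],m[0]["pixels"].sum())
E
```

```text
4.6833 [0.44313686 0.05080241 0.45446482] [ 3.14142019e+00  2.70895555e-04 -2.42941141e-01] [-0.17015072 -0.22528751  0.38115607]
strap_pivot [212. 112.] 0.65 [0.528 0.07  0.101]
strap_push [228.  21.] 0.74 [0.611 0.029 0.101]
lever_axle [207. 110.] 0.56 [0.53  0.072 0.124]
lever_grip [194. 159.] 0.78 [0.489 0.087 0.184]
cool_block [263. 102.] 0.66 [0.528 0.006 0.01 ]
clamp_foot [184. 164.] 0.5 [0.477 0.122 0.085]
beaker [337.  10.] 0.98 [ 0.619 -0.118  0.   ]
vial_1 [126.  62.] 0.77 [0.627 0.18  0.   ]
0.73 7701
```

View pics/w2.png

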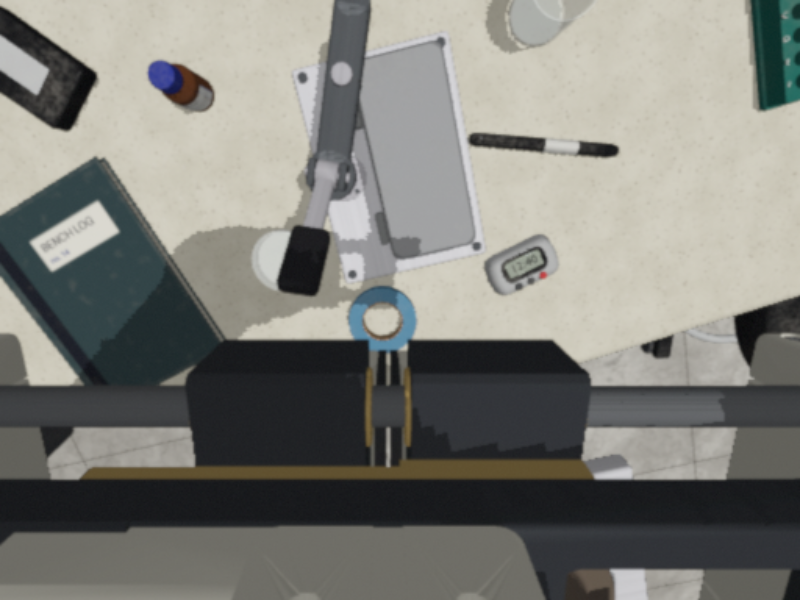

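The four plate holes show at (303,77), (441,43), (476,246) and (352,273), the nut at (341,73) and the grip at (305,260).

```bash
python3 - <<'E'
from h import *
d=np.load("w2.npz");K,T=d["K"],d["T"]
k=512/800
P=[atz(np.array(p)*k,.01,K,T) for p in [(303,77),(441,43),(476,246),(352,273)]]
P=np.array(P);print(P.round(4),P.mean(0).round(4))
for a,b in ((0,3),(1,2)):
    v=P[a]-P[b];print("yaw x",np.degrees(np.arctan2(v[1],v[0])),np.linalg.norm(v))
for a,b in ((0,1),(3,2)):
    v=P[a]-P[b];print("yaw y",np.degrees(np.arctan2(v[1],v[0]))-90,np.linalg.norm(v))
print("nut",atz(np.array((341,73))*k,.117,K,T)[:2])
# strap sides near end
for p in [(337,8),(368,8),(318,150),(348,155)]: print(p,atz(np.array(p)*k,.110,K,T)[:2].round(4))
E
```

```text
[[ 0.617   0.0821  0.01  ]
 [ 0.6139 -0.0398  0.01  ]
 [ 0.4365 -0.0356  0.01  ]
 [ 0.4398  0.086   0.01  ]] [0.5268 0.0232 0.01  ]
yaw x -1.255666793097032 0.17723427655237134
yaw x -1.3544518527559581 0.17741180149893984
yaw y -1.4687773743673063 0.12195986679549707
yaw y -1.552797431643171 0.12165477914378667
nut [0.58619381 0.04512782]
(337, 8) [0.6249 0.0378]
(368, 8) [0.6201 0.0185]
(318, 150) [0.5452 0.0737]
(348, 155) [0.537  0.0545]
```

move_arm:
  deltas:
    - [39,7,0,0,0,-1.7]
    - [39,7,0,0,0,-1.7]
    - [39,7,0,0,0,-1.7]
    - [39,7,0,0,0,-1.7]
    - [39,7,0,0,0,-1.7]

```text
t: 5.65
eef_pos: [0.6398, 0.0851, 0.4544]
ee_rot: [3.142, 0.0, -0.394]
force: [-0.1, 0.3, 1.0]
width: 0.0007
```

move_arm:
  deltas:
    - [0,0,-36,0,0,0]
    - [0,0,-36,0,0,0]
    - [0,0,-36,0,0,0]
    - [0,0,-36,0,0,0]
    - [0,0,0,0,0,0]

```text
t: 6.07
eef_pos: [0.6355, 0.0842, 0.3026]
ee_rot: [3.134, 0.01, -0.394]
force: [-1.4, -0.3, -0.9]
width: 0.0005
```

```bash
cat > plan.py <<'E'
from h import *
p=np.array([.528,.069])
def pose(phi,off=33,r=95):
    f=np.radians(phi);return p*1000+r*np.array([np.cos(f),np.sin(f)])+off*np.array([-np.sin(f),np.cos(f)])
E
python3 - <<'E'
from plan import *
s=arm.get_state();print(s["t"],s["eef_pos"],s["ee_rot"],s["force"])
prev=None
for phi in [-22.4]+list(np.arange(-26,-90,-6))+[-92]:
    q=pose(phi);print(round(phi,1),q.round(0),(q-prev).round(1) if prev is not None else '');prev=q
im=arm.grab_frame("scene");side=arm.grab_frame("side")
cv2.imwrite("pics/c.png",np.hstack([cv2.resize(x[100:280,160:360],(400,360)) for x in (im,side)])[...,::-1])
E
```

```text
6.0667 [0.63553957 0.08424721 0.30263756] [ 3.13406856  0.00990485 -0.39379153] [-1.37361253 -0.34975325 -0.93292321]
-22.4 [628.  63.] 
-26 [628.  57.] [-0.6 -6.3]
-32 [626.  47.] [ -1.8 -10.4]
-38 [623.  37.] [ -2.9 -10.1]
-44 [619.  27.] [-3.9 -9.8]
-50 [614.  17.] [-4.9 -9.3]
-56 [608.   9.] [-5.9 -8.7]
-62 [602.   1.] [-6.7 -8.1]
-68 [594.  -7.] [-7.6 -7.3]
-74 [586. -13.] [-8.3 -6.5]
-80 [577. -19.] [-8.9 -5.6]
-86 [568. -23.] [-9.4 -4.6]
-92 [558. -27.] [-9.9 -3.6]
```

View pics/c.png

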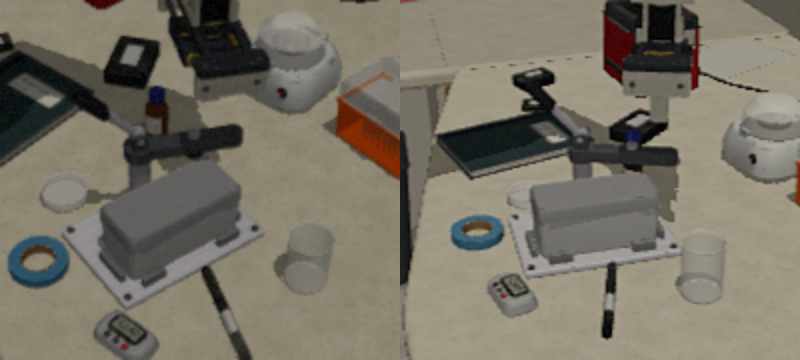

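The closed fingers hang behind the strap, near its free end, on the anticlockwise side as wanted. Now I lower them to strap height.

move_arm:
  deltas:
    - [0,0,-12,0,0,0]
    - [0,0,-12,0,0,0]
    - [0,0,-10,0,0,0]
    - [0,0,-4,0,0,0]
    - [0,0,0,0,0,0]

```text
t: 6.58
eef_pos: [0.6377, 0.0849, 0.2719]
ee_rot: [3.141, 0.001, -0.392]
force: [-0.6, -0.4, 0.0]
width: 0.0007
```

move_arm:
  deltas:
    - [-3,-7,0,0,0,0]
    - [-2,-6,0,0,0,0]
    - [-1,-3,0,0,0,0]
    - [0,0,0,0,0,0]
    - [0,0,0,0,0,0]

```text
t: 7.0
eef_pos: [0.632, 0.0686, 0.2732]
ee_rot: [-3.141, -0.001, -0.393]
force: [0.7, -0.0, 0.4]
width: 0.0006
```

move_arm:
  deltas:
    - [-2,-4,0,0,0,-1.5]
    - [-1,-4,0,0,0,-2]
    - [-1,-5,0,0,0,-2]
    - [-1,-5,0,0,0,-2]
    - [-1,-4,0,0,0,-2]

```text
t: 7.42
eef_pos: [0.6258, 0.0469, 0.2727]
ee_rot: [-3.141, 0.0, -0.561]
force: [0.1, 1.8, -0.6]
width: 0.0004
```

move_arm:
  deltas:
    - [-1.3,-5,0,0,0,-3]
    - [-1.5,-5,0,0,0,-3]
    - [-2,-5,0,0,0,-3]
    - [-2,-5,0,0,0,-3]
    - [0,0,0,0,0,0]

```text
t: 7.83
eef_pos: [0.6189, 0.0264, 0.2728]
ee_rot: [-3.141, 0.0, -0.771]
force: [-0.3, -0.5, -1.6]
width: 0.0008
```

```bash
cat > look.py <<'E'
from plan import *
import sys
s=arm.get_state();print(s["t"],s["eef_pos"],s["ee_rot"],s["force"])
im=arm.grab_frame("scene");side=arm.grab_frame("side")
cv2.imwrite(f"pics/{sys.argv[1]}.png",np.hstack([cv2.resize(x[100:280,160:360],(400,360)) for x in (im,side)])[...,::-1])
for n in ("scene","side"):
    K,T,_=cam(n)
    for t,z in (("strap_push",.101),("clamp_foot",.085),("lever_axle",.124),("lever_grip",.15)):
        r=arm.spot_point(t,n)
        if r: print(n,t,np.round(r[0]["xy"]),round(r[0]["score"],2),atz(r[0]["xy"],z,K,T).round(3))
E
python3 look.py d
```

```text
7.8333 [0.61886082 0.0264406  0.27278615] [-3.14140768e+00  2.50467747e-05 -7.71337220e-01] [-0.32469774 -0.54802314 -1.59301992]
scene strap_push [270. 177.] 0.85 [0.598 0.012 0.101]
scene clamp_foot [178. 230.] 0.38 [0.356 0.008 0.085]
scene lever_axle [226. 166.] 0.75 [0.524 0.079 0.124]
scene lever_grip [206. 144.] 0.81 [0.513 0.141 0.15 ]
side strap_push [282. 180.] 0.89 [0.595 0.02  0.101]
side clamp_foot [274. 186.] 0.45 [0.575 0.022 0.085]
side lever_axle [251. 168.] 0.82 [0.529 0.064 0.124]
side lever_grip [233. 143.] 0.49 [0.507 0.177 0.15 ]
```

View pics/d.png

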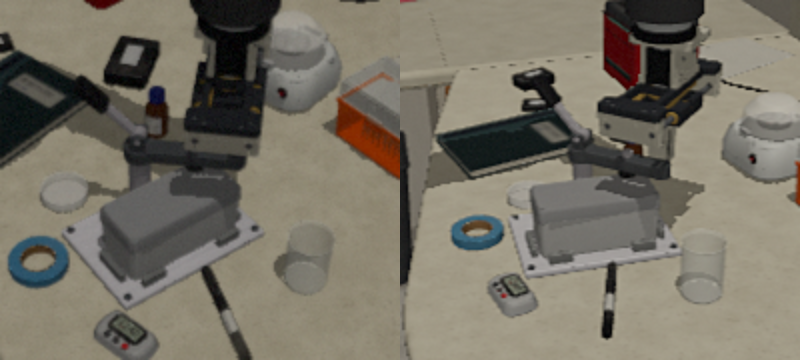

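The strap follows the finger and is now at about -42° in the world frame. The block and the bystanders haven't moved, so I continue.

move_arm:
  deltas:
    - [-2.4,-4.7,0,0,0,-3]
    - [-2.5,-4.6,0,0,0,-3]
    - [-2.9,-4.4,0,0,0,-3]
    - [-3,-4.3,0,0,0,-3]
    - [-3.3,-4.1,0,0,0,-3]

```text
t: 8.75
eef_pos: [0.6052, 0.005, 0.2727]
ee_rot: [-3.141, 0.0, -1.031]
force: [0.4, 2.0, -0.3]
width: 0.0005
```

move_arm:
  deltas:
    - [-3.4,-4,0,0,0,-3]
    - [-3.7,-3.7,0,0,0,-3]
    - [-3.9,-3.6,0,0,0,-3]
    - [-4.1,-3.3,0,0,0,-3]
    - [-4.2,-3.2,0,0,0,-3]

```text
t: 9.17
eef_pos: [0.5859, -0.0128, 0.2727]
ee_rot: [-3.141, 0.0, -1.293]
force: [0.1, 1.7, 0.0]
width: 0.0006
```

move_arm:
  deltas:
    - [-4.4,-2.9,0,0,0,-3]
    - [-4.5,-2.7,0,0,0,-3]
    - [-4.6,-2.4,0,0,0,-3]
    - [0,0,0,0,0,0]
    - [0,0,0,0,0,0]

```text
t: 9.58
eef_pos: [0.5723, -0.0209, 0.2728]
ee_rot: [-3.141, -0.0, -1.446]
force: [0.3, 0.1, 0.4]
width: 0.0002
```

```bash
python3 look.py e
```

```text
9.5833 [ 0.57225017 -0.02088517  0.27281893] [-3.14142284e+00 -2.52401830e-05 -1.44635650e+00] [0.31389141 0.12475165 0.352673  ]
scene strap_push [259. 195.] 0.88 [ 0.543 -0.019  0.101]
scene lever_axle [225. 168.] 0.55 [0.518 0.074 0.124]
side strap_push [265. 191.] 0.78 [ 0.54  -0.022  0.101]
side lever_grip [244. 139.] 0.62 [0.542 0.195 0.15 ]
```

move_arm:
  deltas:
    - [-2.3,-1.2,0,0,0,-1.5]
    - [-2.3,-1.1,0,0,0,-1.5]
    - [-2.4,-1,0,0,0,-1.5]
    - [0,0,0,0,0,0]
    - [0,0,0,0,0,0]

```text
t: 10.5
eef_pos: [0.5652, -0.0242, 0.2727]
ee_rot: [3.142, -0.0, -1.526]
force: [-0.0, 0.2, -0.3]
width: 0.0003
```

move_arm:
  deltas:
    - [-1.5,-0.6,0,0,0,-1]
    - [-1.5,-0.5,0,0,0,-1]
    - [-1.5,-0.5,0,0,0,-1]
    - [0,0,0,0,0,0]
    - [0,0,0,0,0,0]

```text
t: 10.92
eef_pos: [0.5606, -0.0259, 0.2727]
ee_rot: [3.141, -0.0, -1.579]
force: [0.6, -0.0, 0.4]
width: 0.0006
```

move_arm:
  deltas:
    - [-1,0,0,0,0,-0.5]
    - [-1,0,0,0,0,-0.4]
    - [-1,0,0,0,0,0]
    - [0,0,0,0,0,0]
    - [0,0,0,0,0,0]

```text
t: 11.33
eef_pos: [0.5576, -0.0258, 0.2726]
ee_rot: [3.141, 0.0, -1.595]
force: [0.2, -0.3, 0.6]
width: 0.0007
```

```bash
python3 look.py f
```

```text
11.3333 [ 0.55760014 -0.02579287  0.27264986] [ 3.14138329e+00  3.02498665e-05 -1.59467952e+00] [ 0.21983277 -0.33531278  0.62111573]
scene strap_push [256. 197.] 0.78 [ 0.533 -0.022  0.101]
scene lever_axle [225. 167.] 0.54 [0.522 0.077 0.124]
scene lever_grip [219. 134.] 0.66 [0.559 0.157 0.15 ]
side strap_push [260. 189.] 0.96 [ 0.531 -0.012  0.101]
side lever_axle [251. 167.] 0.45 [0.53  0.07  0.124]
side lever_grip [245. 136.] 0.75 [0.55  0.222 0.15 ]
```

move_arm:
  deltas:
    - [-1,0,0,0,0,0]
    - [-1,0,0,0,0,0]
    - [-0.5,0,0,0,0,0]
    - [0,0,0,0,0,0]
    - [0,0,0,0,0,0]

```text
t: 12.25
eef_pos: [0.5552, -0.0258, 0.2727]
ee_rot: [-3.142, -0.0, -1.595]
force: [1.3, -0.5, 0.3]
width: 0.0006
```

move_arm:
  deltas:
    - [-1,0,0,0,0,0]
    - [-1,0,0,0,0,0]
    - [-0.5,0,0,0,0,0]
    - [0,0,0,0,0,0]
    - [0,0,0,0,0,0]

```text
t: 12.67
eef_pos: [0.5539, -0.0256, 0.2731]
ee_rot: [-3.138, 0.0, -1.594]
force: [6.9, -2.6, -3.5]
width: 0.0007
```

The force rose to about 7 N with the arm stalled, so the strap is at its stop. I back off sideways and rise.

move_arm:
  deltas:
    - [4,0,0,0,0,0]
    - [10,0,0,0,0,0]
    - [15,0,0,0,0,0]
    - [0,0,30,0,0,0]
    - [0,0,40,0,0,0]

```text
t: 13.08
eef_pos: [0.5816, -0.0259, 0.3394]
ee_rot: [3.133, -0.002, -1.595]
force: [1.5, 0.2, 0.0]
width: 0.0006
```

move_arm:
  deltas:
    - [0,25,30,0,0,0]
    - [-6,39,0,0,0,0]
    - [-12,38,0,0,0,0]
    - [-12,38,0,0,0,0]
    - [-12,38,0,0,0,0]

```text
t: 13.5
eef_pos: [0.5393, 0.1537, 0.3729]
ee_rot: [3.141, -0.0, -1.595]
force: [0.6, 0.7, 0.2]
width: 0.0005
```

move_arm:
  deltas:
    - [-10,25,0,0,0,0]
    - [0,0,0,0,0,0]
    - [0,0,0,0,0,0]
    - [0,0,0,0,0,0]
    - [0,0,0,0,0,0]

```text
t: 13.92
eef_pos: [0.5301, 0.1766, 0.3725]
ee_rot: [3.141, -0.0, -1.595]
force: [-0.4, -0.2, 0.8]
width: 0.0
```

```bash
python3 - <<'E'
from h import *
s=arm.get_state();print(s["t"],s["eef_pos"],s["ee_rot"],s["force"])
zs=dict(strap_pivot=.101,strap_push=.101,lever_axle=.124,lever_grip=.1845,cool_block=.01,cradle=0,clamp_foot=.085,beaker=0,vial_1=0)
n="wrist";K,T,c=cam(n);np.savez("w3.npz",K=K,T=T)
im=arm.grab_frame(n);cv2.imwrite("pics/w3.png",cv2.resize(im,(800,600))[...,::-1])
for t,z in zs.items():
    r=arm.spot_point(t,n)
    if r: r=r[0];print(t,np.round(r["xy"],0),round(r["score"],2),atz(r["xy"],z,K,T).round(3))
E
```

```text
13.9167 [0.53009696 0.17661088 0.37249485] [ 3.14106864e+00 -3.96819509e-04 -1.59549664e+00] [-0.40321462 -0.24992566  0.81166793]
strap_pivot [248.  74.] 0.63 [0.527 0.07  0.101]
strap_push [248.  26.] 0.64 [0.526 0.035 0.101]
lever_axle [246.  69.] 0.97 [0.529 0.07  0.124]
lever_grip [248. 141.] 0.65 [0.528 0.118 0.184]
cradle [248.  25.] 0.94 [0.525 0.006 0.   ]
vial_1 [168. 181.] 0.92 [0.631 0.178 0.   ]
```

View pics/w3.png

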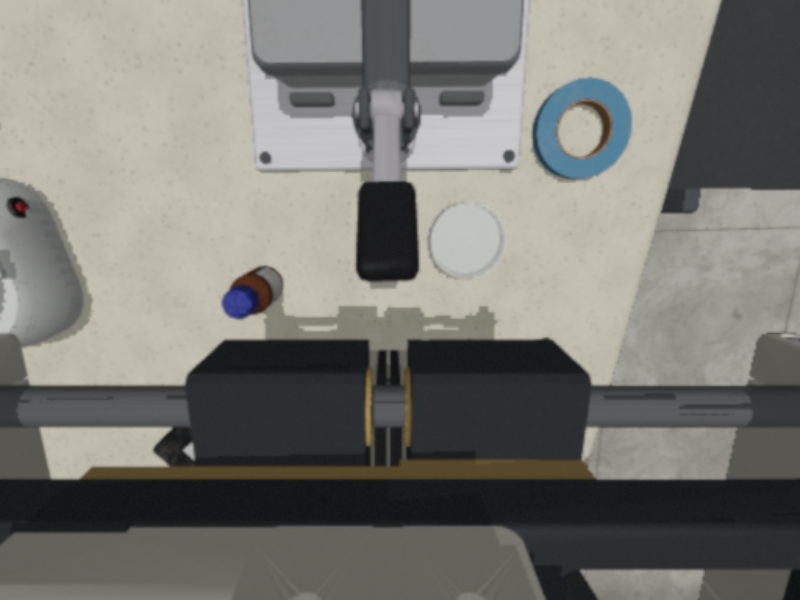

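The strap lies square across the block, and the lever at (387,230) is in line with the closed fingers at (388,400). I go over the grip and press it down along its arc.

move_arm:
  deltas:
    - [0,0,22,0,0,0]
    - [-1,-30,0,0,0,0]
    - [0,-30,0,0,0,0]
    - [0,-15,0,0,0,0]
    - [0,0,0,0,0,0]

```text
t: 14.83
eef_pos: [0.5284, 0.0999, 0.3949]
ee_rot: [-3.142, -0.0, -1.597]
force: [-0.0, -0.5, 0.3]
width: 0.0008
```

move_arm:
  deltas:
    - [0,0,-12,0,0,0]
    - [0,0,-6,0,0,0]
    - [0,0,-4,0,0,0]
    - [0,0,-4,0,0,0]
    - [0,0,0,0,0,0]

```text
t: 15.25
eef_pos: [0.5286, 0.1026, 0.3678]
ee_rot: [3.14, -0.001, -1.594]
force: [-0.2, -0.5, -0.6]
width: 0.0003
```

move_arm:
  deltas:
    - [0,0,-4,0,0,0]
    - [0,4,-3,0,0,0]
    - [0,4,-4,0,0,0]
    - [0,4,-4,0,0,0]
    - [0,4,-4,0,0,0]

```text
t: 15.67
eef_pos: [0.5289, 0.1186, 0.3497]
ee_rot: [-3.141, -0.0, -1.594]
force: [0.2, -2.5, 2.6]
width: 0.0007
```

move_arm:
  deltas:
    - [0,3,-4,0,0,0]
    - [0,3,-5,0,0,0]
    - [0,2.5,-5,0,0,0]
    - [0,2.5,-5,0,0,0]
    - [0,1.5,-5,0,0,0]

```text
t: 16.08
eef_pos: [0.529, 0.1314, 0.3254]
ee_rot: [-3.141, 0.001, -1.594]
force: [0.2, 1.2, 3.9]
width: 0.0005
```

```bash
python3 look.py g; python3 -c "
import cv2,numpy as np"
```

```text
16.0833 [0.52900173 0.13139078 0.32540033] [-3.14065137e+00  8.62761266e-04 -1.59438922e+00] [0.15776764 1.1578571  3.90992533]
scene strap_push [254. 197.] 0.67 [ 0.531 -0.018  0.101]
scene lever_axle [227. 169.] 0.68 [0.521 0.069 0.124]
scene lever_grip [213. 142.] 0.78 [0.531 0.138 0.15 ]
side strap_push [260. 192.] 0.96 [ 0.527 -0.027  0.101]
side lever_axle [250. 177.] 0.67 [0.513 0.016 0.124]
side lever_grip [244. 150.] 0.69 [0.522 0.118 0.15 ]
```

View pics/g.png

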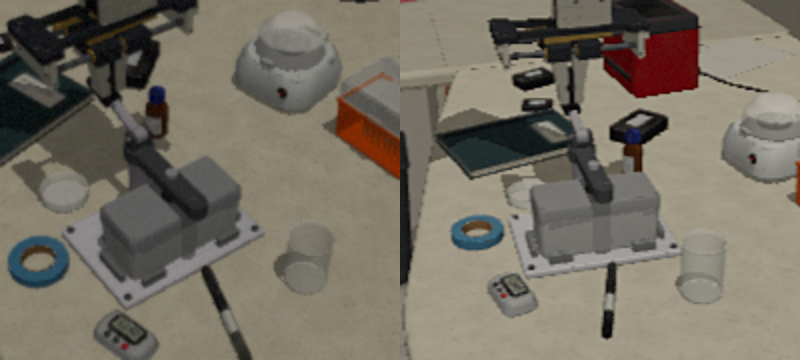

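The lever is partly down under the fingertips, and the strap is still home. I carry on.

move_arm:
  deltas:
    - [0,1.5,-5,0,0,0]
    - [0,1,-5,0,0,0]
    - [0,0.5,-4,0,0,0]
    - [0,0,-2,0,0,0]
    - [0,0,0,0,0,0]

```text
t: 17.0
eef_pos: [0.5289, 0.1342, 0.3093]
ee_rot: [-3.141, 0.001, -1.594]
force: [0.3, 1.2, 1.8]
width: 0.0004
```

move_arm:
  deltas:
    - [0,0,-1,0,0,0]
    - [0,0,-1,0,0,0]
    - [0,0,-1,0,0,0]
    - [0,0,0,0,0,0]
    - [0,0,0,0,0,0]

```text
t: 17.42
eef_pos: [0.5289, 0.1341, 0.3081]
ee_rot: [-3.14, 0.001, -1.594]
force: [-4.1, 2.5, 14.3]
width: 0.0005
```

The arm stalled at 14 N with the tips at z = 0.130, exactly the predicted level height. I lift off and check.

move_arm:
  deltas:
    - [0,0,3,0,0,0]
    - [0,0,10,0,0,0]
    - [0,0,25,0,0,0]
    - [0,10,35,0,0,0]
    - [0,20,10,0,0,0]

```text
t: 17.83
eef_pos: [0.5295, 0.1629, 0.3946]
ee_rot: [-3.137, 0.001, -1.596]
force: [0.5, 0.6, 1.3]
width: 0.0004
```

move_arm:
  deltas:
    - [0,20,10,0,0,0]
    - [0,0,0,0,0,0]
    - [0,0,0,0,0,0]
    - [0,0,0,0,0,0]
    - [0,0,0,0,0,0]

```text
t: 18.25
eef_pos: [0.5285, 0.1831, 0.3989]
ee_rot: [3.14, -0.001, -1.595]
force: [-0.5, -0.5, -0.4]
width: 0.0006
```

```bash
python3 look.py i; python3 - <<'E'
from h import *
n="wrist";K,T,c=cam(n);im=arm.grab_frame(n)
for t,z in dict(strap_pivot=.101,lever_axle=.124,lever_grip=.13,vial_1=0).items():
    r=arm.spot_point(t,n)
    if r: print(t,r[0]["xy"],atz(r[0]["xy"],z,K,T).round(3))
g=cv2.imread("pics/i.png")
cv2.imwrite("pics/j.png",np.vstack([g[:,:],np.hstack([cv2.resize(im[:270],(455,240))[...,::-1],np.zeros((240,345,3),np.uint8)])]))
E
```

```text
18.25 [0.5284879  0.18309251 0.39892026] [ 3.14019321e+00 -9.80324448e-04 -1.59509987e+00] [-0.49459657 -0.45484623 -0.38080958]
scene strap_push [253. 197.] 0.56 [ 0.529 -0.018  0.101]
scene lever_axle [227. 168.] 0.84 [0.523 0.073 0.124]
scene lever_grip [209. 148.] 0.57 [0.512 0.127 0.15 ]
side strap_push [261. 192.] 0.79 [ 0.529 -0.027  0.101]
side lever_axle [250. 170.] 0.55 [0.522 0.055 0.124]
side lever_grip [242. 153.] 0.69 [0.516 0.102 0.15 ]
strap_pivot [246.7, 71.0] [0.527 0.071 0.101]
lever_axle [246.7, 64.6] [0.527 0.069 0.124]
lever_grip [246.1, 151.9] [0.529 0.141 0.13 ]
vial_1 [173.8, 171.2] [0.629 0.178 0.   ]
```

View pics/j.png

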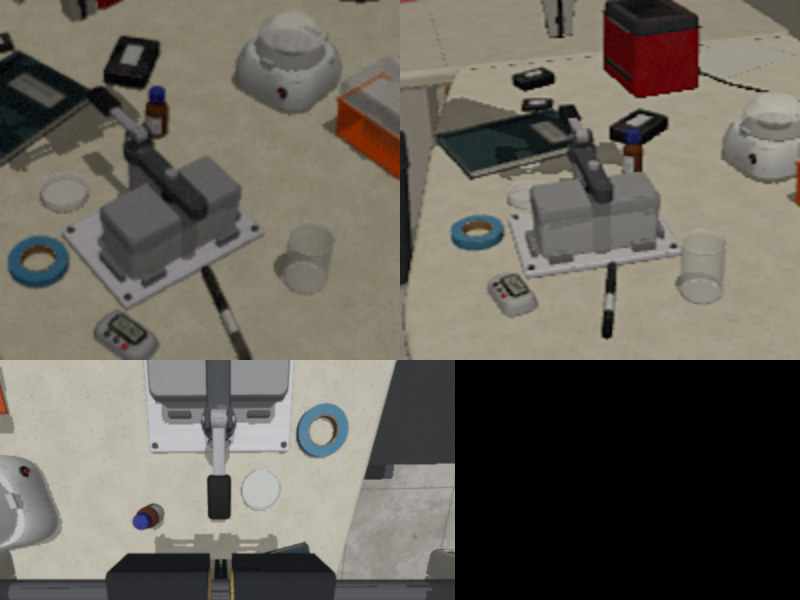

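```bash
python3 - <<'E'
from h import *
for n in ("scene","side"):
    K,T,_=cam(n)
    for th in (0,.1,.2,.9):
        P=[[.528+.0018,.0695+.0725*np.cos(th)-.006*np.sin(th),.124+.0725*np.sin(th)+.006*np.cos(th)]]
        print(n,th,proj(P,K,T).round(1))
    print(proj([[.528,.0695,.124]],K,T).round(1))
E
```

```text
scene 0 [[212.2 148.4]]
scene 0.1 [[212.3 146.2]]
scene 0.2 [[212.6 144.1]]
scene 0.9 [[219.2 136.5]]
[[229.6 167.5]]
side 0 [[244.4 153.7]]
side 0.1 [[244.4 151.4]]
side 0.2 [[244.5 149.1]]
side 0.9 [[246.6 138.6]]
[[250.4 166.8]]
```

```bash
python3 -c "
from station import arm
print(arm.job_done(), arm.get_state()['t'])"
```

```text
the job is handed in; nothing more can be done
the job is handed in; nothing more can be done
```

The block is clamped in its cradle and the job is handed in, at about 18 s of the 51 s allowed.

**What I did:** With the gripper closed and gripping nothing, I pushed the strap round with the back of a finger. It met its stop at about 7 N and lies square across the block. Only then did I press the cam lever down with the fingertips. It stopped firmly at 14 N, with the tips at 130 mm, which is the height of a level lever. I then lifted clear.

**Last checks:**
- **Lever:** the detected grip matches the projection of a fully lowered lever in the scene and side views, to about 1 px in height. That puts the angle at 0 within roughly 0.05 rad. The wrist view agrees.
- **Strap:** the last pictures show it across the block's middle.
- **Block and bystanders:** they look unmoved in the pictures.
- **Foot on the lid:** not seen directly; I infer it from the lever being at its stop.
- **Outliers:** single-view position estimates of the axle and strap were off by 1–2 cm in places. I set these aside in favour of the wrist view and the contact forces.

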